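# Top up the winched drying tray

### The arm

A 7-joint arm with a two-finger parallel gripper is mounted at the origin on the work surface. World frame = base frame: x ahead of the robot, y to its left, z up, the work surface at z = 0. Lengths are in m, angles in rad, forces in N, time in s.
With the tool pointing down it reaches from about 0.425 to 0.925 m from the base axis. Payload 6.8 kg.
Tool frame: the origin (TCP) lies on the front face of the gripper's body, between the roots of the fingers; the fingertips stand 73 mm ahead of it and the grasp point (between the pads) lies 54 mm ahead of it (env.nose_length is the distance from the TCP to the fingertips, in m); z points along the fingers, y is the line along which they close (so a half turn about z gives the same grasp; the last joint's range is limited). The gripper opens to 85 mm and grips with 20 to 120 N. Pads are 22 mm wide; open, the fingers measure 114 mm over their backs; the gripper's body (76 mm by 85 mm) begins 54 mm behind the grasp point. The pads swing forward as they close: fully open they stand 13 mm farther back than shut.
Start: joints at [1.174, 0.477, 0.022, 1.555, -0.011, 1.109, -0.083], TCP at [0.192, -0.647, 0.304] pointing down, gripper open.
Joint ranges: [-2.96, 2.96], [-0.34, 2.1], [-1.41, 1.46], [0.24, 2.44], [-1.37, 4.51], [0.17, 1.92], [-2.96, 2.96]. Speed limits (rad/s): [2.39, 2.39, 3.14, 3.14, 3.14, 3.14, 3.14].

### API

Orientations are given as a unit quaternion [w, x, y, z].
In Python, from cell import env, kin, camera, calibration, job gives the robot as it stands. The module is installed in compiled form; this text tells all that it offers. Calls block until the motion is done:
- env.reach(position, orientation): joint-space move of the TCP to a pose.
- env.movel(position, velocity=0.15, rot=None, stop_force=None): straight line of the TCP; rot=None keeps the orientation; velocity is the mean speed in m/s. With stop_force (N) it stops when the force on the tool has changed by that much, and returns True; else False.
- env.goto_joints(angles): joint-space move.
- env.grip(opening, f_grip=None): finger opening in m; f_grip is the grip in N (None keeps the last); returns when the fingers have stopped.
- env.dwell(seconds).
- kin.inverse_kinematics(position, orientation): joint angles nearest the present ones, or None.
- env.get_state(): the state.
- camera(name): name is "scene" or "top"; returns (picture, depth): 384x512x3 uint8, blue, green, red; 384x512 float32, m along the optical axis (not along the pixel's ray), 0 where there is no reading.
- calibration(name): a dict with "fx", "fy", "cx", "cy" (pixels), "k1" (the pictures are not rectified: a ray, as slopes to the right and down, at radius r is drawn at 1 + k1 r^2 times it, then the intrinsics apply), "rvec" (rotation vector, rad) and "tvec" (3), from world to camera coordinates, as OpenCV has them. Camera axes: x right, y down, z forward; pixel columns grow to the right and rows downward; lengths in m; the calibration is good to about 2 mm. A picture is of the moment at which its call begins. calibration takes no time and is no camera call.
A pose or a line that the arm cannot do raises env.PlanningError and nothing moves.
- job.job_done(): hands the job in; it is judged then, once.
The state is a dict: "time": time; "qpos": joint angles; "joint_velocities": joint speeds; "joint_torque": joint torques, N m; "tcp_pos": TCP position; "orientation": TCP orientation; "force": force on the tool from outside, world axes, zero at the start; "torque": the same for the moment, N m; "opening": finger opening in m; "gripper_force": force on a finger pad.
Only numpy, scipy, OpenCV 4.12 (cv2) and the standard library are available. Lean on these libraries where they do the work, as an engineer would, in place of code of your own. Each camera call takes 0.05 s, during which the arm holds its last target. There are 200 camera calls.

### The job

The tray of turned wooden yo-yo halves is wound in under the clear cover and held there by the ratchet. Flick the pawl off the ratchet wheel, ease the tray gently all the way out with the crank, and put one spare half from the paper, hub up and flat on the pocket floor, into every empty pocket, leaving the halves already in the tray where they are and any left-over spares lying unstacked on the bench. Then wind the tray fully home again and leave the pawl engaged in the ratchet so that it holds the tray, without disturbing the glue bottle or sanding block.

Things in the scene. Friction and masses are not known exactly. Their poses are not given: they have to be found in the camera images.
- station: Fixed plywood base, 300 (x) x 410 (y) x 12 mm; origin at the centre of its underside, z up. Points (x, y) in its frame, mm, used below: drum axis (80, 55), pawl pivot (115, -5), tray centre (-45, 20) wound in, (-45, -101) fully out. Clear cover: roof at 50 to 55 mm height over x -125 to 35, y 0 to 134; walls on its -x and +y sides only.
- drum (a joint): Drum and crank on an upright axis, rad, counter-clockwise from above. 0: tray in (stop at -0.03); 2.2: tray fully out (stop). Tray moves 55 mm per rad. A drag (0.22 N m, more at speed) holds it where it is left. Crank points 80 degrees + this angle from station x. With the pawl on, it turns freely down towards 0, clicking, but up by at most a tooth (0.39; 0.02 from 0).
- crank_knob (a point): Upright round wooden knob of the crank, 20 mm diameter, from 67 to 104 mm height, free to spin on its pin, 75 mm from the drum axis. The point lies on its axis at 89 mm height. The crank arm below it is 59 to 66 mm high and passes over the cover.
- pawl (a joint): Pawl on an upright pivot beside the 16-tooth ratchet wheel (50 mm radius, 29 to 42 mm high), rad. 0: nose fully down between the teeth; 0.7: fully off (stop). It turns counter-clockwise from above as it comes off. An over-centre spring (middle at 0.35) snaps it to the nearer end and keeps it there; about 2.5 N at the pin.
- pawl_pin (a point): Upright steel pin on the pawl's tail, to move it by: 12 mm diameter, 42 mm from the pivot, top at 80 mm height; the pawl's flat arms below it reach 40 mm, its pivot 45 mm. The point is on the pin's axis at 68 mm height. From the pivot the pin lies at 260 degrees (counter-clockwise from station x) at pawl 0, 300 degrees at 0.7.
- pocket0 (a point): Centre of the floor of a tray pocket, moving with the tray, 17 mm above the bench: square cell, 58 x 58 mm inside, walls 4 mm thick and 10 mm high. Pockets 0 to 5: three rows of two, 62 mm apart both ways; tray 128 (x) x 190 (y) mm. It runs out along station -y. 2 to 5 start under the cover.
- pocket1 (a point): Centre of the floor of a tray pocket, moving with the tray, 17 mm above the bench: square cell, 58 x 58 mm inside, walls 4 mm thick and 10 mm high.
- pocket2 (a point): Centre of the floor of a tray pocket, moving with the tray, 17 mm above the bench: square cell, 58 x 58 mm inside, walls 4 mm thick and 10 mm high.
- pocket3 (a point): Centre of the floor of a tray pocket, moving with the tray, 17 mm above the bench: square cell, 58 x 58 mm inside, walls 4 mm thick and 10 mm high.
- pocket4 (a point): Centre of the floor of a tray pocket, moving with the tray, 17 mm above the bench: square cell, 58 x 58 mm inside, walls 4 mm thick and 10 mm high.
- pocket5 (a point): Centre of the floor of a tray pocket, moving with the tray, 17 mm above the bench: square cell, 58 x 58 mm inside, walls 4 mm thick and 10 mm high.
- P0: A wooden yo-yo half that may already sit in pocket 0 (None if that pocket is empty): flange 52 mm diameter x 8 mm, on it a hub 22 mm diameter x 14 mm, 22 mm high in all, 30 g; origin at the centre of the flange's underside, z towards the hub.
- P1: A wooden yo-yo half that may already sit in pocket 1 (None if that pocket is empty): flange 52 mm diameter x 8 mm, on it a hub 22 mm diameter x 14 mm, 22 mm high in all, 30 g; origin at the centre of the flange's underside, z towards the hub.
- P2: A wooden yo-yo half that may already sit in pocket 2 (None if that pocket is empty): flange 52 mm diameter x 8 mm, on it a hub 22 mm diameter x 14 mm, 22 mm high in all, 30 g; origin at the centre of the flange's underside, z towards the hub.
- P3: A wooden yo-yo half that may already sit in pocket 3 (None if that pocket is empty): flange 52 mm diameter x 8 mm, on it a hub 22 mm diameter x 14 mm, 22 mm high in all, 30 g; origin at the centre of the flange's underside, z towards the hub.
- P4: A wooden yo-yo half that may already sit in pocket 4 (None if that pocket is empty): flange 52 mm diameter x 8 mm, on it a hub 22 mm diameter x 14 mm, 22 mm high in all, 30 g; origin at the centre of the flange's underside, z towards the hub.
- P5: A wooden yo-yo half that may already sit in pocket 5 (None if that pocket is empty): flange 52 mm diameter x 8 mm, on it a hub 22 mm diameter x 14 mm, 22 mm high in all, 30 g; origin at the centre of the flange's underside, z towards the hub.
- S0: A spare yo-yo half, just like those in the tray (flange 52 x 8 mm, hub 22 x 14 mm on top, origin at the centre of the flange's underside, z towards the hub), lying hub up on the brown paper (2 mm thick, fixed to the bench).
- S1: A spare yo-yo half, just like those in the tray (flange 52 x 8 mm, hub 22 x 14 mm on top, origin at the centre of the flange's underside, z towards the hub), lying hub up on the brown paper (2 mm thick, fixed to the bench).
- S2: A spare yo-yo half, just like those in the tray (flange 52 x 8 mm, hub 22 x 14 mm on top, origin at the centre of the flange's underside, z towards the hub), lying hub up on the brown paper (2 mm thick, fixed to the bench).
- S3: A spare yo-yo half, just like those in the tray (flange 52 x 8 mm, hub 22 x 14 mm on top, origin at the centre of the flange's underside, z towards the hub), lying hub up on the brown paper (2 mm thick, fixed to the bench).
- S4: A spare yo-yo half, just like those in the tray (flange 52 x 8 mm, hub 22 x 14 mm on top, origin at the centre of the flange's underside, z towards the hub), lying hub up on the brown paper (2 mm thick, fixed to the bench).
- glue: Bystander: white glue bottle, 40 mm diameter, 110 mm high, origin at its foot. Leave alone.
- sanding_block: Bystander: cork sanding block 90 x 50 x 35 mm, origin at its underside. Leave alone.
There are look-alikes about, which are no part of the job. Leave any blue or purple look-alike of the S0 alone.

How it is judged:
By the outcome, as a careful person would: the job done as asked, in the order asked, and still so for the second after the job is handed in, with the robot touching nothing.
Of P0, P1, P2, P3, P4, P5 only 1 to 3 are there at a start; the rules pass over those that are not, and their reading is None.
At some moment in a run one of S0, S1, S2, S3, S4 may be knocked a few centimetres aside while the robot is not near it.
Once in a run the grip may slacken for a moment while it holds something.
It also fails if it takes over 192 s, if anything falls off the work surface, if the arm or the gripper's body presses on something with over 40 N, if the wrist force passes 120 N, or if a joint passes its speed limit or range.

## Working session

There is one attempt and no reset: what is moved stays moved. The work goes in short steps, each a Python script; the robot and the scene stay as the last script left them, time stands still between calls to the robot, and variables do not carry over. Pictures are saved under pics/ and viewed, at most 14 in all, crops included, and the job is handed in when it is done.

```bash
mkdir -p pics; cat > h.py <<'E'
import numpy as np, cv2
from cell import env, kin, camera, calibration, job
def cam(n):
    c=calibration(n);R=cv2.Rodrigues(np.array(c["rvec"],float))[0];return c,R,np.array(c["tvec"],float).ravel()
def cloud(n,d):
    c,R,t=cam(n);h,w=d.shape
    u,v=np.meshgrid(np.arange(w),np.arange(h))
    x=(u-c["cx"])/c["fx"];y=(v-c["cy"])/c["fy"];xu,yu=x.copy(),y.copy()
    for _ in range(10):
        s=1+c["k1"]*(xu**2+yu**2);xu=x/s;yu=y/s
    P=np.stack([xu*d,yu*d,d],-1);return (P-t)@R   # R^T(P-t)
def proj(n,p):
    c,R,t=cam(n);q=R@np.asarray(p)+t;x,y=q[0]/q[2],q[1]/q[2];s=1+c["k1"]*(x*x+y*y)
    return c["fx"]*x*s+c["cx"],c["fy"]*y*s+c["cy"]
def look(n,f):
    im,d=camera(n);cv2.imwrite("pics/"+f,im);np.savez("/tmp/"+f+".npz",im=im,d=d);return im,d,cloud(n,d)
E
python3 - <<'E'
from h import *
for n in("top","scene"):
    look(n,n+"0.png");c,R,t=cam(n);print(n,-R.T@t,R.T[:,2],c["fx"])
print(env.get_state()["orientation"],env.nose_length)
E
```

```text
top [0.42985789 0.02347762 1.33574298] [ 0.09144138  0.00530293 -0.99579634] 448.08899333257943
scene [1.38258633 0.14999696 0.67408708] [-0.81562304 -0.12549079 -0.56481069] 353.589945317877
[-8.16201623e-04  9.89594136e-01  1.43884486e-01 -1.86066306e-04] 0.0726
```

View pics/top0.png

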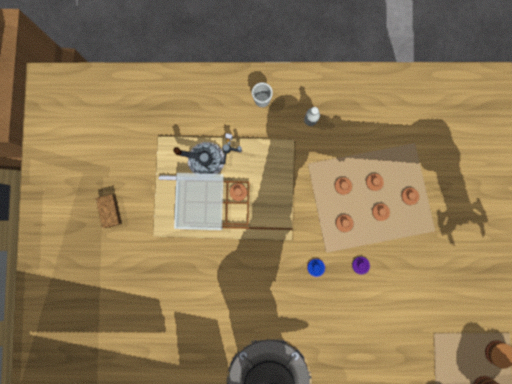

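View pics/scene0.png

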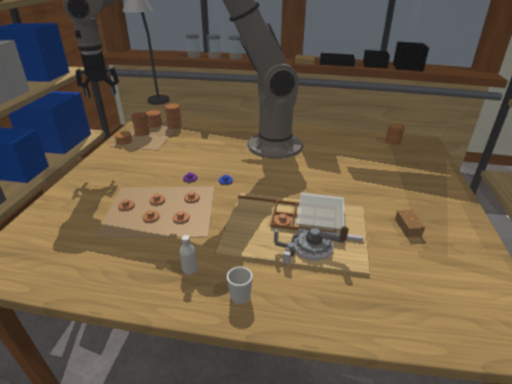

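Candidates. The spares are five orange halves on the paper at top (343,185), (374,181), (410,195), (344,222) and (380,211). The look-alikes are blue at (316,267) and purple at (361,265), plus large brown pieces at (500,353). The knob is dark at (178,152). The pin is near (228,135). Next I measure them and check in one crop.

```bash
cat >> h.py <<'E'
def spares(n,im,d,P,box=(0.2,0.85,-0.75,-0.08),zr=(.016,.034)):
    """hub tops -> centres of orange halves on the paper"""
    hsv=cv2.cvtColor(im,cv2.COLOR_BGR2HSV)
    m=(P[...,2]>zr[0])&(P[...,2]<zr[1])&(P[...,0]>box[0])&(P[...,0]<box[1])&(P[...,1]>box[2])&(P[...,1]<box[3])&(d>0)
    k,l,s,c=cv2.connectedComponentsWithStats(m.astype(np.uint8))
    out=[]
    for i in range(1,k):
        q=P[l==i]
        if s[i,4]>=8: out.append((q.mean(0),s[i,4],c[i],np.median(hsv[l==i],0)))
    return out
E
python3 - <<'E'
from h import *
np.set_printoptions(precision=4,suppress=True)
z=np.load("/tmp/top0.png.npz");im,d=z["im"],z["d"];P=cloud("top",d)
print("bench z",np.median(P[300:330,100:200,2]),np.median(P[190:200,260:285,2]),np.median(P[228:236,340:350,2]))
for s in spares("top",im,d,P):print(*s)
reg=np.zeros(d.shape,bool);reg[120:250,140:310]=1
m=reg&(P[...,2]>.007)&(P[...,2]<.018)
m2=reg&(P[...,2]>.006)
for mm in(m,m2):
    k,l,s,c=cv2.connectedComponentsWithStats(mm.astype(np.uint8));i=1+np.argmax(s[1:,4])
    q=P[l==i][:,:2].astype(np.float32);r=cv2.minAreaRect(q*1000);print(r,s[i,4]);print(cv2.boxPoints(r))
# crop
cv2.imwrite("pics/c1.png",cv2.resize(im[120:250,145:305],None,fx=4.6,fy=4.6,interpolation=cv2.INTER_CUBIC))
E
```

```text
bench z -0.00031457247690554473 0.012003047549121348 0.005989337440975783
[ 0.7519 -0.1244  0.0256] 18 [309.5    122.9444] [48.  13.  76.5]
[ 0.5772 -0.318   0.0228] 45 [375.7333 181.3556] [ 12. 132. 185.]
[ 0.5663 -0.2238  0.0242] 46 [343.913 185.   ] [ 12.  131.5 186. ]
[ 0.5347 -0.4219  0.0233] 50 [411.5  195.72] [ 12. 132. 183.]
[ 0.4877 -0.3331  0.0234] 49 [381.6939 211.7143] [ 12. 132. 184.]
[ 0.4549 -0.2252  0.0241] 44 [345.0455 222.9545] [ 12. 131. 186.]
[ 0.3316 -0.2721  0.0215] 46 [361.8043 265.587 ] [136.  184.  142.5]
[ 0.325  -0.1404  0.0213] 46 [316.3696 267.8913] [111. 220. 183.]
((561.4664916992188, 132.17147827148438), (412.95892333984375, 301.3938293457031), 88.51579284667969) 8210
[[405.472  -70.3354]
 [706.7648 -78.142 ]
 [717.4609 334.6784]
 [416.1682 342.4849]]
((562.9088134765625, 132.09323120117188), (413.0406494140625, 304.2815246582031), 88.51579284667969) 13738
[[405.4699 -70.4171]
 [709.6494 -78.2985]
 [720.3477 334.6036]
 [416.1683 342.4849]]
```

View pics/c1.png

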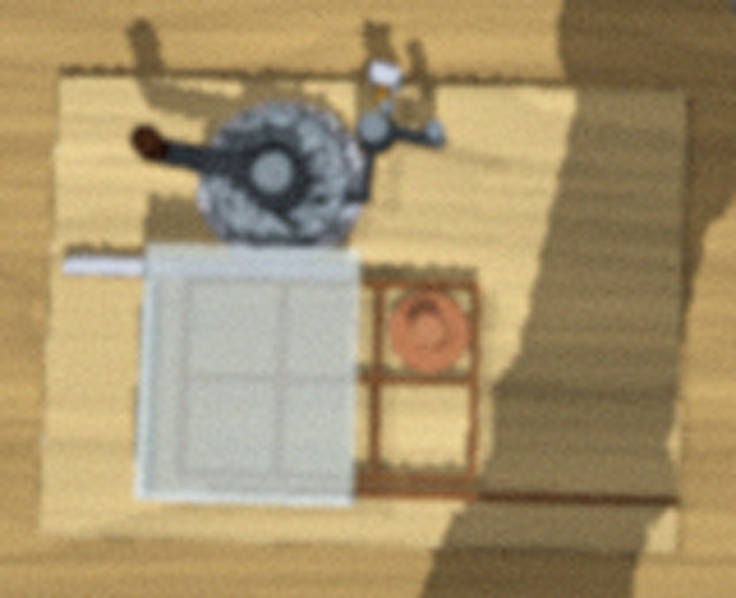

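The crop confirms the layout. The knob is at crop (150,143), the pin at (433,133) and a white spring block at (385,73). Of the two open-row pockets, the +x one is filled and the −x one is empty. Now I check station predictions against the cloud and IK, then move.

```bash
cat >> h.py <<'E'
YAW=np.radians(-1.484);C=np.array([.5615,.1321])
def st(x,y): 
    c,s=np.cos(YAW),np.sin(YAW);return C+np.array([[c,-s],[s,c]])@np.array([x,y])/1000
def ori(a): return np.array([0,np.cos(a/2),np.sin(a/2),0])   # tool x at yaw a, tool y at a-90deg
def knob(th): a=np.radians(80)+th;return st(80+75*np.cos(a),55+75*np.sin(a))
def pin(p): a=np.radians(260)+p/.7*np.radians(40);return st(115+42*np.cos(a),-5+42*np.sin(a))
def tip(xy,z): return np.array([xy[0],xy[1],z+.0726])
def S(): 
    s=env.get_state();return f"t={s['time']:.1f} tcp={np.round(s['tcp_pos'],4)} F={np.round(s['force'],1)} op={s['opening']:.4f} gf={s['gripper_force']:.1f}"
E
python3 - <<'E'
from h import *
np.set_printoptions(precision=4,suppress=True)
z=np.load("/tmp/top0.png.npz");im,d=z["im"],z["d"];P=cloud("top",d)
def near(xy,r,lo,hi):
    m=(np.hypot(P[...,0]-xy[0],P[...,1]-xy[1])<r)&(P[...,2]>lo)&(P[...,2]<hi);q=P[m];return (q.mean(0),len(q)) if len(q) else None
print("knob",knob(0),near(knob(0),.03,.09,.12)); print("pin",pin(0),near(pin(0),.02,.06,.1))
v,u=int(120+73/4.6),int(145+385/4.6);print("white",P[v-2:v+3,u-2:u+3].reshape(-1,3).max(0),P[v,u])
print("piece in tray",near(st(-14,-42),.02,.03,.05),st(-14,-42)); print("pivot",near(st(115,-5),.008,.03,.06),st(115,-5))
print("drum",near(st(80,55),.02,.066,.12),st(80,55))
for a in(-np.pi/2,np.pi/2,0,np.pi,np.radians(143)+YAW,np.radians(-37)+YAW):
    print(round(a,2),[None if (q:=kin.inverse_kinematics(tip(xy,zz),ori(a))) is None else np.round(q,2) for xy,zz in((pin(0),.05),(knob(0),.072),(knob(2.2),.072),((.535,-.422),.012),(st(-76,-163),.03))])
E
```

```text
knob [0.6578 0.2585] (array([0.6562, 0.2557, 0.103 ]), 45)
pin [0.668 0.083] (array([0.666 , 0.0813, 0.0778]), 18)
white [0.7273 0.1259 0.0529] [0.7123 0.1169 0.0411]
piece in tray (array([0.5465, 0.0881, 0.0385]), 48) [0.5464 0.0905]
pivot (array([0.6759, 0.1243, 0.0445]), 24) [0.6763 0.1241]
drum (array([0.6421, 0.1851, 0.0714]), 65) [0.6429 0.185 ]
-1.57 [array([ 0.51,  1.03, -1.2 ,  1.63,  1.02,  1.22,  2.22]), array([ 0.22,  1.04, -1.2 ,  1.53,  0.99,  1.27,  2.02]), array([ 0.44,  0.89, -1.19,  1.82,  0.93,  1.12,  2.04]), array([ 0.36,  0.76,  0.32,  1.69, -0.32,  0.74, -2.31]), array([-0.93,  0.99,  1.26,  2.21, -1.23,  1.01, -2.05])]
1.57 [array([ 0.16,  0.74, -0.55,  1.66,  0.48,  0.88, -0.58]), array([ 0.07,  0.85, -0.85,  1.54,  0.7 ,  1.07, -0.96]), array([ 0.21,  0.67, -0.79,  1.84,  0.6 ,  0.89, -0.86]), array([ 0.76,  0.75, -0.26,  1.66,  0.26,  0.77,  0.38]), array([ 0.33,  0.52, -0.49,  2.13,  0.43,  0.59, -0.47])]
0 [array([ 0.04,  0.7 , -0.37,  1.67,  0.32,  0.83, -2.04]), array([-0.14,  0.74, -0.48,  1.56,  0.4 ,  0.94, -2.33]), array([-0.01,  0.58, -0.47,  1.85,
[... 328 characters left out ...]
0.97,  0.81, -0.58,  1.64,  0.55,  0.86,  1.73]), array([ 0.45,  0.56, -0.64,  2.12,  0.56,  0.63,  0.99])]
2.47 [array([ 0.27,  0.79, -0.72,  1.65,  0.62,  0.94,  0.22]), array([ 0.05,  0.84, -0.81,  1.55,  0.67,  1.05, -0.04]), array([ 0.19,  0.66, -0.76,  1.84,  0.58,  0.88,  0.05]), array([ 0.89,  0.78, -0.45,  1.65,  0.44,  0.81,  1.14]), array([ 0.41,  0.54, -0.59,  2.12,  0.52,  0.62,  0.35])]
-0.67 [array([-0.11,  0.67, -0.15,  1.68,  0.13,  0.8 , -2.56]), array([-0.21,  0.72, -0.38,  1.57,  0.31,  0.92, -2.94]), array([-0.09,  0.57, -0.37,  1.86,  0.28,  0.77, -2.85]), array([ 0.5 ,  0.74,  0.12,  1.68, -0.12,  0.73, -1.57]), array([ 0.05,  0.48, -0.15,  2.15,  0.13,  0.52, -2.44])]
```

```bash
python3 - <<'E'
from h import *
o=ori(np.pi/2+YAW)
env.grip(.022,20)
env.reach(tip(pin(0),.16),o)
print(env.movel(tip(pin(0),.056),.1,stop_force=8),S())
for p in(.2,.4,.6,.72): print(env.movel(tip(pin(p),.056),.04,stop_force=15),S())
env.movel(tip(pin(.7),.056),.04)
print(S())
env.movel(tip(pin(.7),.15),.2)
# knob
o=ori(np.radians(143)+YAW)
env.grip(.05)
env.reach(tip(knob(0),.18),o)
print(S())
im,d,P=look("top","top1.png")
q=pin(.7);m=(np.hypot(P[...,0]-q[0],P[...,1]-q[1])<.02)&(P[...,2]>.06)&(P[...,2]<.1)
print("pin off at",P[m].mean(0) if m.any() else None,q,m.sum())
E
```

```text
False t=5.0 tcp=[0.6685 0.0832 0.1294] F=[ 0.9 -1.2 -0.6] op=0.0220 gf=0.0
False t=5.3 tcp=[0.6766 0.082  0.1288] F=[-2.2 -0.8  0.6] op=0.0221 gf=0.7
False t=5.7 tcp=[0.6853 0.0833 0.1287] F=[-0.7  0.6 -0.4] op=0.0219 gf=0.0
False t=6.1 tcp=[0.6928 0.0856 0.1285] F=[-0.4  1.3 -0.8] op=0.0221 gf=0.0
False t=6.3 tcp=[0.6973 0.0879 0.1286] F=[-0.5 -0.3 -0.4] op=0.0216 gf=0.0
t=6.6 tcp=[0.6962 0.0871 0.1286] F=[0.1 0.8 0.3] op=0.0219 gf=0.0
t=8.3 tcp=[0.6582 0.2577 0.2522] F=[ 0.5 -1.  -0.3] op=0.0494 gf=0.0
pin off at [0.69437954 0.08630227 0.0759839 ] [0.69638291 0.08721871] 21
```

```bash
cat >> h.py <<'E'
def crank(ths,v=.04,z=.073):
    for th in ths:
        if env.movel(tip(knob(th),z),v,stop_force=25): print("STOP",th,S());return False
    return True
E
python3 - <<'E'
from h import *
print(env.movel(tip(knob(0),.073),.1,stop_force=8),S())
env.grip(.018,30);print(S())
print(crank(np.linspace(.17,2.21,13)));print(S())
env.grip(.05);env.movel(tip(knob(2.2),.17),.2);print(S())
env.reach(tip(knob(0),.25),ori(np.pi/2+YAW))
im,d,P=look("top","top2.png");print(S())
q=knob(2.2);m=(np.hypot(P[...,0]-q[0],P[...,1]-q[1])<.03)&(P[...,2]>.09)&(P[...,2]<.12);print("knob",P[m].mean(0) if m.any() else 0,q)
cv2.imwrite("pics/c2.png",cv2.resize(im[120:280,145:445],None,fx=2.6,fy=2.6,interpolation=cv2.INTER_CUBIC))
for s in spares("top",im,d,P,zr=(.0205,.03)):print(s[0],s[1],s[3])
for x in(-76,-14):
  for y in(-163,-101,-39):
    w=st(x,y);m=(np.hypot(P[...,0]-w[0],P[...,1]-w[1])<.02);h=m&(P[...,2]>.034);print(x,y,w,"z",np.round(np.median(P[m][:,2]),4),np.round(P[h].mean(0),4) if h.sum()>5 else None)
E
```

```text
False t=9.6 tcp=[0.6582 0.2589 0.1465] F=[0.8 0.5 0.7] op=0.0499 gf=0.0
t=10.0 tcp=[0.6578 0.258  0.1464] F=[-3.  -3.3  5.9] op=0.0192 gf=29.3
True
t=16.0 tcp=[0.5737 0.1543 0.1462] F=[-2.1  0.7 11.5] op=0.0190 gf=30.1
t=17.1 tcp=[0.5743 0.1533 0.2418] F=[-0.4 -1.  -0.7] op=0.0500 gf=0.0
t=18.0 tcp=[0.6574 0.257  0.3205] F=[-0.5 -0.2 -0.3] op=0.0498 gf=0.0
knob 0 [0.57468671 0.15382829]
[ 0.75297795 -0.11761393  0.02595736] 9 [ 75.   9. 141.]
[ 0.57696452 -0.31815072  0.02445447] 35 [ 12. 129. 202.]
[ 0.56602926 -0.2235924   0.02479177] 45 [ 12. 129. 201.]
[ 0.53514163 -0.42227126  0.02383386] 42 [ 12.  131.5 197. ]
[ 0.48781091 -0.33416676  0.02447622] 40 [ 12. 129. 200.]
[ 0.45472176 -0.22587743  0.02464995] 37 [ 12. 129. 187.]
[ 0.33180899 -0.27228969  0.02332729] 33 [136. 182. 146.]
[ 0.32542804 -0.13946894  0.0235384 ] 32 [111. 218. 198.]
-76 -163 [ 0.48130415 -0.0288771 ] z 0.0171 None
-76 -101 [0.48290981 0.03310211] z 0.6921 [0.4754 0.0412 0.6905]
-76 -39 [0.48451548 0.09508131] z 0.6968 [0.4845 0.095  0.697 ]
-14 -163 [ 0.54328336 -0.03048276] z 0.0268 [ 0.5429 -0.032   0.0392]
-14 -101 [0.54488902 0.03149644] z 0.0171 None
-14 -39 [0.54649468 0.09347565] z 0.6644 [0.5396 0.1008 0.6629]
```

View pics/c2.png

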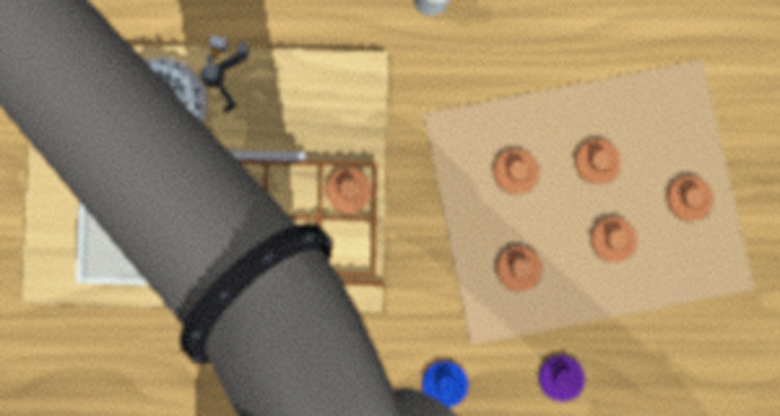

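```bash
python3 - <<'E'
from h import *
o=ori(np.pi/2+YAW)
env.reach(tip((.566,-.2236),.12),o);env.grip(.05)
im,d,P=look("top","top3.png");print(S())
cv2.imwrite("pics/c3.png",cv2.resize(im[120:250,145:305],None,fx=4,fy=4,interpolation=cv2.INTER_CUBIC))
q=knob(2.2);m=(np.hypot(P[...,0]-q[0],P[...,1]-q[1])<.03)&(P[...,2]>.09)&(P[...,2]<.12);print("knob",P[m].mean(0) if m.any() else 0,q)
for x in(-76,-14):
  for y in(-163,-101,-39):
    w=st(x,y);m=(np.hypot(P[...,0]-w[0],P[...,1]-w[1])<.02);h=m&(P[...,2]>.034)&(P[...,2]<.05);print(x,y,w,"z",np.round(np.median(P[m][:,2]),4),np.round(P[h].mean(0),4) if h.sum()>5 else None)
E
```

```text
t=20.1 tcp=[ 0.5664 -0.223   0.1927] F=[ 0.5 -0.1 -0.5] op=0.0501 gf=0.0
knob [0.57240753 0.15284086 0.10351827] [0.57468671 0.15382829]
-76 -163 [ 0.48130415 -0.0288771 ] z 0.0173 None
-76 -101 [0.48290981 0.03310211] z 0.0167 None
-76 -39 [0.48451548 0.09508131] z 0.017 None
-14 -163 [ 0.54328336 -0.03048276] z 0.0269 [ 0.5433 -0.0323  0.0396]
-14 -101 [0.54488902 0.03149644] z 0.0175 None
-14 -39 [0.54649468 0.09347565] z 0.0172 None
```

View pics/c3.png

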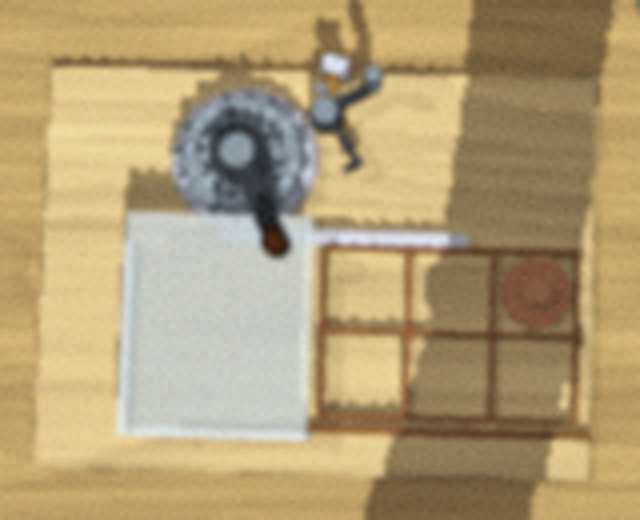

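The crop shows the tray fully out with the pawl off its wheel (crop (325,110), pin at (372,75)). One pocket is filled at (537,292) and five are empty, so all five spares are needed.

```bash
cat >> h.py <<'E'
O=ori(np.pi/2+YAW)
def find():
    im,d=camera("top");P=cloud("top",d)
    L=[s for s in spares("top",im,d,P,box=(.36,.75,-.55,-.13),zr=(.0205,.031)) if 5<s[3][0]<20 and s[3][1]>90]
    return L,im,d,P
def pick(xy):
    env.grip(.045,30)
    env.movel(tip(xy,.08),.35,rot=O)
    if env.movel(tip(xy,.0135),.1,stop_force=8): print("pick contact",S())
    env.grip(.016,40); a=env.get_state()
    env.movel(tip(xy,.075),.15); print("picked",S())
    return env.get_state()["opening"]>.018
def place(xy):
    env.movel(tip(xy,.075),.25)
    if env.get_state()["opening"]<.018: print("LOST",S());return False
    env.movel(tip(xy,.036),.15)
    print("place contact",env.movel(tip(xy,.0275),.05,stop_force=6),S())
    env.grip(.034); env.movel(tip(xy,.08),.2); return True
E
python3 - <<'E'
from h import *
z=np.load("/tmp/top3.png.npz");P=cloud("top",z["d"])
c,s=np.cos(YAW),np.sin(YAW);L=(P[...,:2]-C)@np.array([[c,-s],[s,c]])*1000
m=(P[...,2]>.0225)&(P[...,2]<.031)&(L[...,0]>-120)&(L[...,0]<25)&(L[...,1]<-3)&(L[...,1]>-205)&(np.hypot(L[...,0]+14,L[...,1]+163)>30)
q=L[m];print(len(q),np.percentile(q,[1,3,50,97,99],axis=0))
print("tray rect",cv2.minAreaRect(q.astype(np.float32)))
LL,im,d,_=find()
for s in LL: print(s[0],s[1])
good=[s for s in LL if s[1]>=32]; xy=max(good,key=lambda s:s[0][1])[0][:2]
print(xy); print(pick(xy))
E
```

```text
564 [[-117.58934149 -195.97675434]
 [-115.08939911 -195.34913662]
 [ -45.15753596  -86.34290305]
 [  23.36605779   -7.13502788]
 [  24.57283363   -6.46964512]]
tray rect ((-47.662353515625, -100.92378997802734), (145.402587890625, 190.14865112304688), 0.4265326261520386)
[ 0.56590271 -0.22381964  0.02456014] 42
[ 0.45480591 -0.22532145  0.02447569] 41
[ 0.56590271 -0.22381964]
picked t=22.3 tcp=[ 0.5655 -0.224   0.1472] F=[-0.1 -0.2 -0.3] op=0.0196 gf=39.1
True
```

```bash
cat >> h.py <<'E'
def check(P,w):
    m=(np.hypot(P[...,0]-w[0],P[...,1]-w[1])<.025);h=m&(P[...,2]>.0365)&(P[...,2]<.046)
    f=m&(P[...,2]>.021)&(P[...,2]<.029)
    return (np.round(P[h].mean(0)-[w[0],w[1],0],4),h.sum(),np.round(np.std(P[f][:,2]),4)) if h.sum()>5 else None
PK={(x,y):st(x,y) for x in(-76,-14) for y in(-163,-101,-39)}
E
python3 - <<'E'
from h import *
w=st(-14,-39);print(place(w),S())
env.movel(tip((.50,-.09),.12),.35)
LL,im,d,P=find()
for s in LL: print(s[0],s[1])
print(check(P,w),check(P,st(-14,-163)))
cv2.imwrite("pics/c4.png",cv2.resize(im[160:250,205:305],None,fx=5,fy=5,interpolation=cv2.INTER_CUBIC))
E
```

```text
place contact True t=24.4 tcp=[0.5482 0.0935 0.1058] F=[-4.5 -3.9 28.1] op=0.0199 gf=49.8
True t=25.1 tcp=[0.5469 0.093  0.1532] F=[ 0.2  0.1 -0.1] op=0.0339 gf=0.0
[ 0.5776082  -0.31787093  0.02448807] 39
[ 0.49278846 -0.40835633  0.02388565] 38
[ 0.48745237 -0.33299032  0.02467594] 39
(array([ 0.004 , -0.0013,  0.0419]), np.int64(36), np.float64(0.002)) (array([-0.0004, -0.001 ,  0.0399]), np.int64(38), np.float64(0.0018))
```

View pics/c4.png

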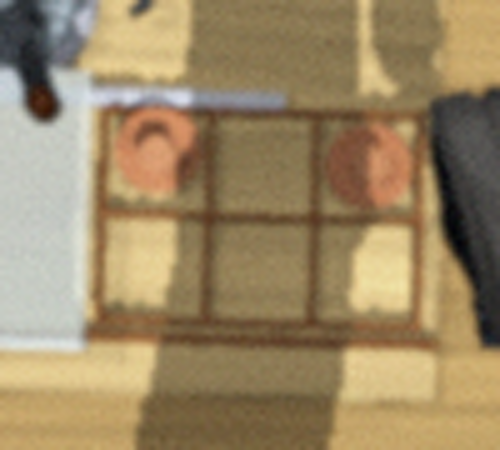

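The image shows the new half at crop (158,150), about 4 mm toward +x of its pocket centre (155,161). It is riding on the wall. One spare has also been knocked to (.493,-.408). I'll regrasp, shift −x and seat it.

```bash
python3 - <<'E'
from h import *
w=st(-14,-39);h=w+np.array([.003,-.0005])
env.movel(tip(h,.08),.3)
print(env.movel(tip(h,.032),.1,stop_force=6),S())
env.grip(.016,25);print(S())
env.movel(tip(h,.045),.1);print(S())
im,d=camera("scene");cv2.imwrite("pics/s4.png",cv2.resize(im[170:260,240:360],None,fx=6,fy=6,interpolation=cv2.INTER_CUBIC))
t=w+np.array([-.002,.001])
env.movel(tip(t,.040),.1)
print(env.movel(tip(t,.0275),.04,stop_force=6),S())
E
```

```text
True t=27.1 tcp=[0.5493 0.0914 0.1061] F=[-3.  -1.4 11.3] op=0.0338 gf=6.0
t=27.3 tcp=[0.5496 0.0915 0.1063] F=[-1.7 -0.5 10.3] op=0.0213 gf=24.4
t=27.6 tcp=[0.5497 0.0926 0.1175] F=[-0.3 -0.6  0.3] op=0.0207 gf=23.8
True t=28.2 tcp=[0.5448 0.0946 0.1045] F=[ 0.1  0.7 -0.2] op=0.0207 gf=24.0
```

View pics/s4.png

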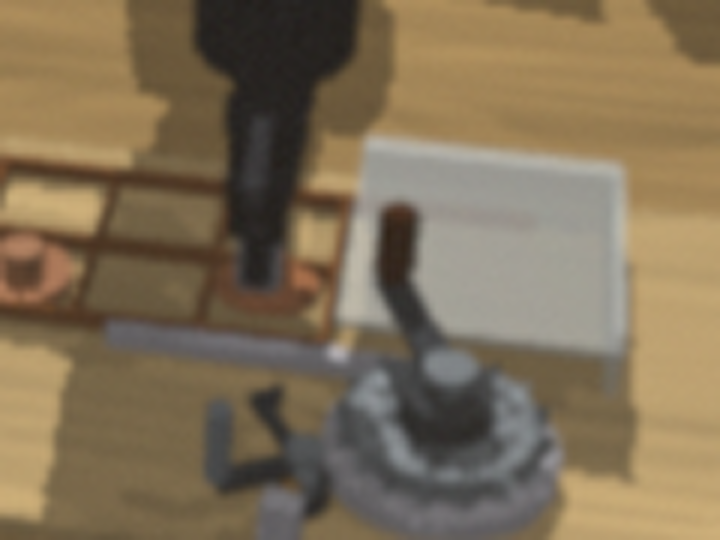

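```bash
python3 - <<'E'
from h import *
w=st(-14,-39);t=w+np.array([-.002,.001])
print(env.movel(tip(t,.0275),.03,stop_force=8),S())
env.grip(.034);p=env.get_state()["tcp_pos"];env.movel(tip(t,.08),.2)
env.movel(tip((.50,-.09),.12),.35)
LL,im,d,P=find();print(S())
print(check(P,w),check(P,st(-14,-163)))
cv2.imwrite("pics/c5.png",cv2.resize(im[160:250,205:305],None,fx=5,fy=5,interpolation=cv2.INTER_CUBIC))
E
```

```text
True t=28.4 tcp=[0.5458 0.0947 0.1004] F=[-0.3  0.4  5.6] op=0.0209 gf=24.6
t=29.9 tcp=[ 0.4997 -0.089   0.192 ] F=[-1.   0.4 -0.4] op=0.0340 gf=0.0
(array([0.0005, 0.0029, 0.0399]), np.int64(38), np.float64(0.0021)) (array([0.0001, 0.0002, 0.0393]), np.int64(37), np.float64(0.002))
```

View pics/c5.png

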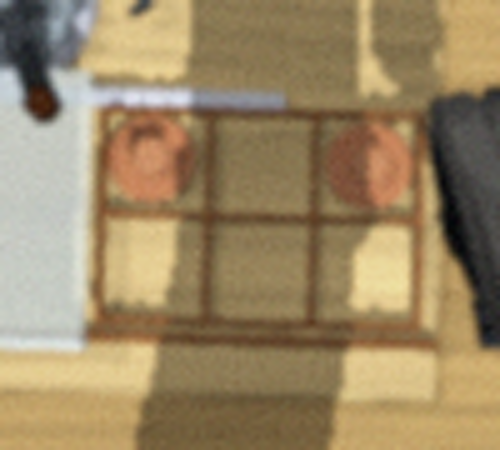

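The crop shows the half now seated at crop (150,158), with hub height 39.9 mm matching the original one. The robot-to-camera x bias is about +2.5 mm, so I'll correct for it and continue.

```bash
cat >> h.py <<'E'
B=np.array([-.0025,0])
def place(w):
    w=w+B
    env.movel(tip(w,.075),.25)
    for o in((0,0),(-.002,0),(.002,0),(0,.002),(0,-.002)):
        if env.get_state()["opening"]<.018: print("LOST",S());return False
        xy=w+np.array(o); env.movel(tip(xy,.036),.12)
        c=env.movel(tip(xy,.0275),.03,stop_force=8); z=env.get_state()["tcp_pos"][2]-.0726
        print("place",o,c,round(z,4),S())
        if z<.0305: break
    env.grip(.034); env.movel(tip(xy,.08),.2); return True
def cycle(key):
    L,*_=find(); good=[s for s in L if s[1]>=30]
    xy=max(good,key=lambda s:s[0][1])[0][:2]; print("spare",xy,len(L))
    if not pick(xy+B): print("pick fail");return False
    if not place(PK[key]): return False
    env.movel(tip((.50,-.09),.12),.4)
    L,im,d,P=find(); print(len(L),{k:check(P,v) for k,v in PK.items() if check(P,v)})
    cv2.imwrite("pics/l.png",im); return True
E
python3 - <<'E'
from h import *
print(cycle((-76,-39)))
E
```

```text
spare [ 0.5767845 -0.3180693] 3
picked t=32.8 tcp=[ 0.5738 -0.3181  0.1472] F=[-0.5  0.3 -1. ] op=0.0195 gf=39.1
place (0, 0) True 0.0294 t=35.4 tcp=[0.4828 0.0953 0.102 ] F=[-1.4  0.2  9.3] op=0.0198 gf=39.9
2 {(-76, -39): (array([ 0.    , -0.0005,  0.0402]), np.int64(34), np.float64(0.0019)), (-14, -163): (array([-0.0002, -0.0002,  0.04  ]), np.int64(40), np.float64(0.0017)), (-14, -39): (array([0.0011, 0.0033, 0.0398]), np.int64(39), np.float64(0.0019))}
True
```

Excellent.

```bash
python3 - <<'E'
from h import *
for k in((-14,-101),(-76,-101),(-76,-163)):
    if not cycle(k): print("FAIL",k,S());break
E
```

```text
spare [ 0.48751632 -0.33370923] 2
picked t=39.7 tcp=[ 0.4846 -0.3338  0.1472] F=[-0.2 -0.1 -0.1] op=0.0201 gf=39.1
place (0, 0) True 0.0294 t=42.1 tcp=[0.5432 0.0316 0.102 ] F=[-0.7 -0.3  6.8] op=0.0197 gf=39.7
1 {(-76, -39): (array([-0.0004,  0.0002,  0.0396]), np.int64(37), np.float64(0.0019)), (-14, -163): (array([-0.0008, -0.0006,  0.0399]), np.int64(38), np.float64(0.002)), (-14, -101): (array([0.0003, 0.0001, 0.0403]), np.int64(32), np.float64(0.002)), (-14, -39): (array([0.0014, 0.002 , 0.0399]), np.int64(33), np.float64(0.0019))}
spare [ 0.49317631 -0.40728291] 1
picked t=46.4 tcp=[ 0.4902 -0.4072  0.1472] F=[-0.1  0.4 -1.1] op=0.0194 gf=39.1
place (0, 0) True 0.0294 t=49.1 tcp=[0.4812 0.0332 0.102 ] F=[-1.6  0.3  8.1] op=0.0196 gf=39.9
0 {(-76, -101): (array([ 0.0001, -0.0002,  0.0402]), np.int64(38), np.float64(0.0019)), (-76, -39): (array([ 0.0005, -0.0002,  0.0401]), np.int64(35), np.float64(0.002)), (-14, -163): (array([-0.0016, -0.0001,  0.0401]), np.int64(32), np.float64(0.0022)), (-14, -101): (array([-0.0004, -0.0003,  0.0403]), np.int64(34), np.float64(0.0021)), (-14, -39): (array([0.001 , 0.0031, 0.04  ]), np.int64(38), np.float64(0.002))}Traceback (most recent call last):
  File "<stdin>", line 3, in <module>
  File "h.py", line 76, in cycle
    xy=max(good,key=lambda s:s[0][1])[0][:2]; print("spare",xy,len(L))
       ~~~^^^^^^^^^^^^^^^^^^^^^^^^^^^
ValueError: max() iterable argument is empty
```

The last spare is hidden by the arm at this parking spot, so I'll park farther over for the look.

```bash
python3 - <<'E'
from h import *
env.movel(tip((.54,.06),.12),.4)
print(cycle((-76,-163)))
env.movel(tip((.55,-.22),.15),.4)
L,im,d,P=find(); print(len(L),{k:check(P,v) for k,v in PK.items()});print(S())
cv2.imwrite("pics/c6.png",cv2.resize(im[110:280,145:445],None,fx=2.6,fy=2.6,interpolation=cv2.INTER_CUBIC))
E
```

```text
spare [ 0.45472961 -0.22490553] 1
picked t=54.0 tcp=[ 0.4519 -0.2251  0.1474] F=[ 0.  -0.  -1.3] op=0.0197 gf=39.1
place (0, 0) True 0.0289 t=55.7 tcp=[ 0.4793 -0.0295  0.1015] F=[0.1 0.8 7.3] op=0.0197 gf=40.9
0 {(-76, -163): (array([-0.0011, -0.0012,  0.0403]), np.int64(33), np.float64(0.002)), (-76, -101): (array([-0.0002, -0.0002,  0.0406]), np.int64(39), np.float64(0.002)), (-76, -39): (array([-0.0004,  0.0001,  0.0401]), np.int64(31), np.float64(0.0019)), (-14, -163): (array([-0.0004,  0.    ,  0.0402]), np.int64(37), np.float64(0.0019)), (-14, -101): (array([-0.0008, -0.0005,  0.0397]), np.int64(27), np.float64(0.002)), (-14, -39): (array([0.0012, 0.0033, 0.0402]), np.int64(36), np.float64(0.0019))}
True
0 {(-76, -163): (array([-0.0006, -0.0013,  0.0399]), np.int64(39), np.float64(0.0021)), (-76, -101): (array([0.0005, 0.0001, 0.0404]), np.int64(35), np.float64(0.002)), (-76, -39): (array([-0.0001,  0.0001,  0.0398]), np.int64(34), np.float64(0.002)), (-14, -163): (array([-0.0005, -0.0001,  0.0402]), np.int64(38), np.float64(0.0019)), (-14, -101): (array([-0.0001,  0.    ,  0.0399]), np.int64(34), np.float64(0.002)), (-14, -39): (array([0.001 , 0.0028, 0.0398]), np.int64(38), np.float64(0.002))}
t=57.4 tcp=[ 0.5494 -0.2182  0.2212] F=[ 0.4  0.8 -0.2] op=0.0342 gf=0.0
```

View pics/c6.png

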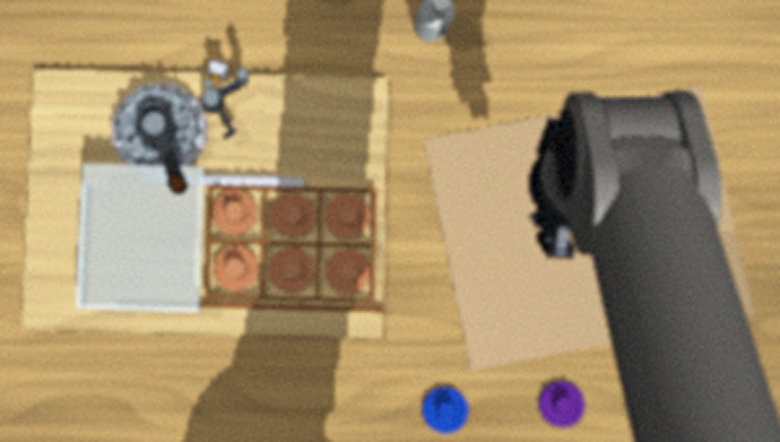

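All six pockets are filled and flat (top-view crop (233,210) to (345,268)), and the glue bottle and look-alikes are untouched. Next I wind the tray home.

```bash
python3 - <<'E'
from h import *
import h
env.grip(.05)
k0=h.knob; h.knob=lambda t:k0(t)+B
env.reach(tip(h.knob(2.2),.18),ori(np.radians(143)+YAW))
print(env.movel(tip(h.knob(2.2),.073),.1,stop_force=8),S())
env.grip(.018,30);print(S())
print(h.crank(np.linspace(2.03,0,13)));print(S())
print(env.movel(tip(h.knob(-.04),.073),.03,stop_force=12),S())
env.grip(.05);env.movel(tip(h.knob(0),.17),.2)
env.grip(.022)
p=lambda a:pin(a)+B
env.reach(tip(p(.7),.16),O)
im,d,P=look("top","top7.png")
q=k0(0);m=(np.hypot(P[...,0]-q[0],P[...,1]-q[1])<.03)&(P[...,2]>.09)&(P[...,2]<.112);print("knob",P[m].mean(0) if m.any() else 0,"at first .6562 .2557")
cv2.imwrite("pics/c7.png",cv2.resize(im[120:250,145:305],None,fx=4,fy=4,interpolation=cv2.INTER_CUBIC));print(S())
E
```

```text
False t=60.3 tcp=[0.5726 0.1541 0.1463] F=[-0.  -0.2  0. ] op=0.0500 gf=0.0
t=60.6 tcp=[0.5732 0.1546 0.1465] F=[3.8 3.4 1.6] op=0.0194 gf=29.7
True
t=66.7 tcp=[0.655  0.2582 0.1464] F=[-1.2 -1.3  8.5] op=0.0190 gf=30.4
False t=67.0 tcp=[0.6576 0.2578 0.1464] F=[-1.5 -0.7  8.1] op=0.0190 gf=30.4
knob [0.6561775  0.25596915 0.10199692] at first .6562 .2557
t=69.2 tcp=[0.6935 0.0891 0.2328] F=[ 0.  -0.6 -0.2] op=0.0221 gf=0.0
```

View pics/c7.png

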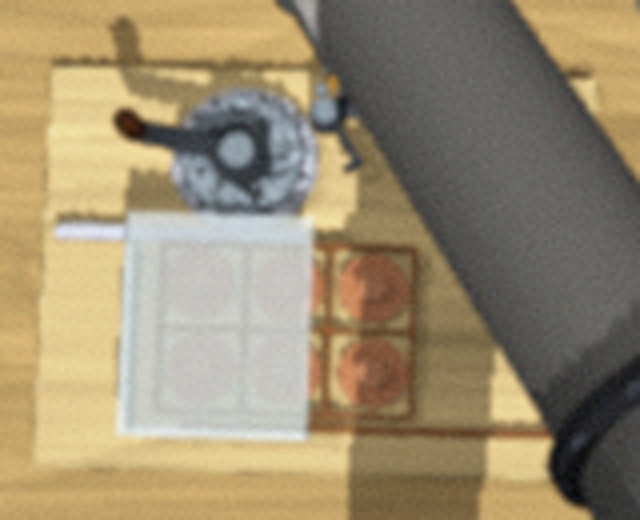

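Tray is home, knob within 0.3 mm of its starting reading. Now I put the pawl on, then nudge the crank against the stop to make sure.

```bash
python3 - <<'E'
from h import *
p=lambda a:pin(a)+B; k=lambda a:knob(a)+B
print(env.movel(tip(p(.7),.056),.1,stop_force=8),S())
for a in(.5,.3,.1,-.03): print(env.movel(tip(p(a),.056),.04,stop_force=15),S())
env.movel(tip(p(0),.056),.04);env.movel(tip(p(0),.15),.2)
env.grip(.05)
env.reach(tip(k(0),.17),ori(np.radians(143)+YAW))
print(env.movel(tip(k(0),.073),.1,stop_force=8))
env.grip(.018,30)
for a in(-.03,-.06,-.09): 
    r=env.movel(tip(k(a),.073),.02,stop_force=10);print(a,r,S())
    if r:break
def ang():
    t=env.get_state()["tcp_pos"][:2]-B-st(80,55);return np.arctan2(t[1],t[0])-YAW-np.radians(80)
print("ang",ang())
# test: pawl holds against outward
r=env.movel(tip(k(.06),.073),.02,stop_force=12);print("hold test",r,S(),ang())
env.movel(tip(k(-.01),.073),.02,stop_force=12);print(ang())
env.grip(.05);env.movel(tip(k(0),.17),.2)
env.reach(tip((.50,-.30),.25),O)
im,d,P=look("top","top8.png");print(S())
for n,q,lo,hi in(("knob",knob(0),.09,.112),("pin",pin(0),.065,.09)):
    m=(np.hypot(P[...,0]-q[0],P[...,1]-q[1])<.02)&(P[...,2]>lo)&(P[...,2]<hi);print(n,P[m].mean(0) if m.any() else 0)
cv2.imwrite("pics/c8.png",cv2.resize(im[70:270,90:350],None,fx=3,fy=3,interpolation=cv2.INTER_CUBIC))
E
```

```text
False t=70.3 tcp=[0.6944 0.0874 0.1295] F=[-0.5 -0.6 -0.7] op=0.0215 gf=0.0
False t=70.7 tcp=[0.6866 0.0838 0.1294] F=[2.8 1.1 1.9] op=0.0226 gf=1.0
False t=71.1 tcp=[0.6772 0.0824 0.1282] F=[ 0.3 -0.2 -0.6] op=0.0219 gf=0.1
False t=71.4 tcp=[0.6691 0.0826 0.1285] F=[0.9 0.3 1. ] op=0.0221 gf=0.0
False t=71.7 tcp=[0.6639 0.0834 0.1286] F=[0.3 0.6 0.3] op=0.0218 gf=0.0
False
-0.03 False t=75.5 tcp=[0.6574 0.2586 0.1463] F=[-1.3  0.8  6.1] op=0.0190 gf=29.9
-0.06 False t=75.7 tcp=[0.6584 0.2585 0.1463] F=[-5.   0.1  8.9] op=0.0191 gf=30.1
-0.09 False t=76.0 tcp=[0.6588 0.2585 0.1463] F=[-10.6  -0.6   9.6] op=0.0192 gf=30.5
ang -0.044829524149085254
hold test True t=76.3 tcp=[0.6581 0.2585 0.1464] F=[-0.1  0.7  3.4] op=0.0193 gf=29.7 -0.03559719632298086
-0.020736007502265563
t=79.7 tcp=[ 0.5008 -0.2988  0.3225] F=[ 1.4 -0.4 -0.2] op=0.0501 gf=0.0
knob [0.65699961 0.25596925 0.10258975]
pin [0.66607983 0.08148647 0.07893882]
```

View pics/c8.png

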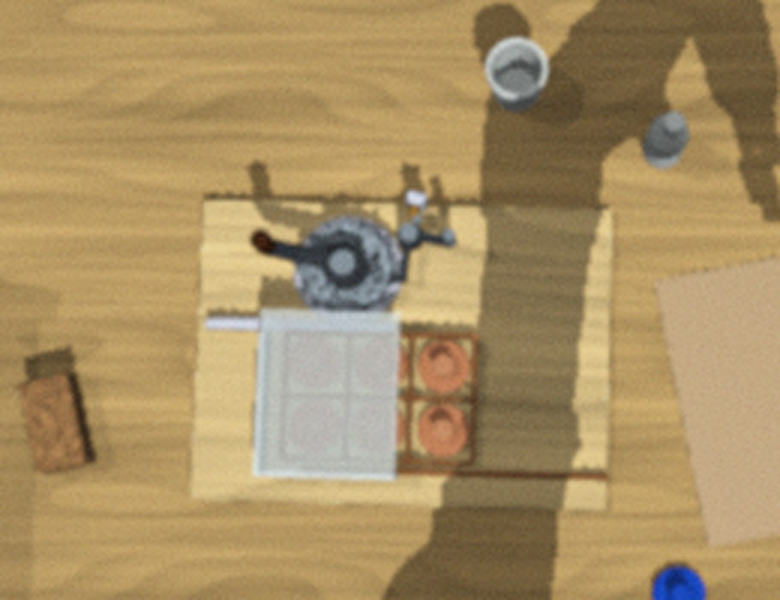

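The final crop shows the tray home. The pawl nose is down in the wheel with its pin at crop (448,237), at the same reading as the start (.6661,.0815). The glue bottle, sanding block and look-alikes are where they were. Handing in.

```bash
python3 -c "
from h import *
print(job.job_done())"
```

```text
the job is handed in; nothing more can be done
None
```

I handed the job in at about 80 s: all five empty pockets have a spare half lying flat, hub up (one went in askew and was reseated), the tray is wound home against the stop, the pawl is down in the ratchet (pin back at its starting position; my short outward push on the crank was inconclusive as a holding test), and the glue bottle and sanding block were not disturbed.

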